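# Bundle wooden channels into an interlocked row

### The arm

A 7-joint arm with a two-finger parallel gripper is mounted at the origin on the work surface. World frame = base frame: x ahead of the robot, y to its left, z up, the work surface at z = 0. Lengths are in mm, angles in rad, forces in N, time in s.
With the tool pointing down it reaches from about 400 to 875 mm from the base axis. Payload 19.3 kg.
Tool frame: the origin (TCP) lies at the very end of the fingers, on their centre line; the grasp point (between the pads) lies 19 mm behind it (grip_point_offset is the z of the grasp point in the tool frame, in mm); z points along the fingers, x is the direction in which the jaws open and shut, and the axes are right-handed (so a half turn about z gives the same grasp; the last joint's range is limited). The gripper opens to 85 mm and grips with 20 to 120 N. Pads are 22 mm wide; open, the fingers measure 114 mm over their backs; the gripper's body (76 mm by 85 mm) begins 54 mm behind the grasp point. The pads swing forward as they close: fully open they stand 13 mm farther back than shut.
Start: joints at [-0.07, 0.521, -0.036, 1.599, 0.021, 1.021, -0.113], TCP at [624.992, -0.025, 231.291] pointing down, gripper open.
Joint ranges: [-2.91, 2.91], [-0.3, 2.13], [-1.5, 1.42], [0.17, 2.43], [-1.26, 4.41], [0.16, 1.93], [-2.52, 2.52]. Speed limits (rad/s): [1.89, 1.89, 2.39, 2.39, 3.01, 3.01, 3.01].

### API

Orientations are given as a 3x3 rotation matrix whose columns are the frame's x, y, z axes.
In Python, from workcell import movep, movel, goto_joints, open_gripper, clamp, wait, inverse_kinematics, read_state, camera, PlanningError, finish_job, grip_point_offset gives the robot as it stands. Calls block until the motion is done:
- movep(position, orientation): joint-space move of the TCP to a pose.
- movel(position, frame=None, max_speed=150, guard=None): straight line of the TCP; frame=None keeps the orientation; max_speed is the mean speed in mm/s. With guard (N) it stops when the force on the tool has changed by that much, and returns True; else False.
- goto_joints(angles): joint-space move.
- open_gripper() and clamp(): open the fingers fully, or close them until they stop; the grip force is fixed at half the most.
- wait(seconds).
- inverse_kinematics(position, orientation): joint angles nearest the present ones, or None.
- read_state(): the state.
- camera(name): name is "scene" or "side" or "wrist"; returns a dict with "image" (420x560x3 uint8, blue, green, red), "range_z" (420x560 float32, mm along the optical axis (not along the pixel's ray), 0 where there is no reading), "fx", "fy", "cx", "cy" (pixels), "dist_coeffs" ([k1, k2, p1, p2, k3] as OpenCV has them; the pictures are not rectified), "cam_to_world" (4x4, takes a point from camera to world coordinates). Camera axes: x right, y up, looking along -z (the intrinsics and any distortion apply to the point x, -y, -z); pixel columns grow to the right and rows downward; lengths in mm; the calibration is good to about 2 mm. A picture is of the moment at which its call begins.
A pose or a line that the arm cannot do raises PlanningError and nothing moves.
- finish_job(): hands the job in, once; it reports no verdict.
The state is a dict: "time": time; "qpos": joint angles; "qvel": joint speeds; "joint_efforts": joint torques, N m; "eef_pos": TCP position; "tool_rot": TCP orientation; "ft_force": force on the tool from outside, world axes, zero at the start; "torque": the same for the moment, N m; "finger_gap": finger opening in mm.
Only numpy, scipy, OpenCV 4.12 (cv2) and the standard library are available. Lean on these libraries where they do the work, as an engineer would, in place of code of your own. Each camera call takes 0.05 s, during which the arm holds its last target.

### The job

Stack all the wooden channels on the grey stacking board as an interlocked row: the ones lying open-up go flat into the empty seats of the board, and each open-down one bridges two neighbouring seats with a flange down inside each of the two channels below, every channel level and square on the board. One open-down channel is still in the end vise: pull the jaw well open before you take it out, and leave the jaw pushed fully shut afterwards. Leave everything else on the bench where it is.

Things in the scene. Friction and masses are not known exactly. Their poses are not given: they have to be found in the camera images.
- rack: Fixed stacking board: grey, 344 long (own x) x 170 deep (own y) x 12 thick; five light battens 6 high run along own y and leave four seats 64 wide at own x -126, -42, 42, 126. Middle battens 20 wide at own x -84, 0, 84 (the gaps). Origin: centre of underside, on the table. Channels lie along own y, centred on the depth; 26 free between neighbours in seats.
- vise: Fixed green end vise: bed 305 long (own x) x 58 wide x 20 high, fixed stop at its +x end rising 36 above the bed. Origin on the table under the middle of the channel held in it; the channel stands on the bed (20 above the table), long axis along own x, between stop and sliding jaw. Its long sides are free.
- jaw (a joint): Sliding vise jaw, m: 0 = shut against the channel's end, 0.06 = fully open; opens along the vise's -x, away from the stop. Stiff (about 5 N), stays where left. Shut, its steel lip (69 mm above the table) reaches 15 mm over the channel's top, so the channel cannot be lifted before it is open by about 0.02.
- jaw_grip (a point): Grip point of the jaw: centre line of the upright black block handle on top of the jaw, 95 above the table. The handle is 20 thick (vise x) x 36 wide (vise y), stands from 69 to 114 above the table and moves with the jaw.
- vised_c (a point): The finished channel in the vise, lying open-down (web on top): dark wooden U-section channel (flat web, a flange along each long edge), 58 wide (own x) x 140 long (own y) x 40 high, walls 5, about 80 g; point = its centre, 20 above its underside; own z up as it lies. In the vise its own y lies along the vise's x.
- seated1_c (a point): A channel that already lies open-up in a seat of the stacking board (two of these four are present): dark wooden U-section channel (flat web, a flange along each long edge), 58 wide (own x) x 140 long (own y) x 40 high, walls 5, about 80 g; point = its centre, 20 above its underside; own z up as it lies. In a seat, its centre is 32 above the board's origin, with 3 of play either way across
- seated2_c (a point): A channel that already lies open-up in a seat of the stacking board (two of these four are present): dark wooden U-section channel (flat web, a flange along each long edge), 58 wide (own x) x 140 long (own y) x 40 high, walls 5, about 80 g; point = its centre, 20 above its underside; own z up as it lies. In a seat, its centre is 32 above the board's origin, with 3 of play either way across
- seated3_c (a point): A channel that already lies open-up in a seat of the stacking board (two of these four are present): dark wooden U-section channel (flat web, a flange along each long edge), 58 wide (own x) x 140 long (own y) x 40 high, walls 5, about 80 g; point = its centre, 20 above its underside; own z up as it lies. In a seat, its centre is 32 above the board's origin, with 3 of play either way across
- seated4_c (a point): A channel that already lies open-up in a seat of the stacking board (two of these four are present): dark wooden U-section channel (flat web, a flange along each long edge), 58 wide (own x) x 140 long (own y) x 40 high, walls 5, about 80 g; point = its centre, 20 above its underside; own z up as it lies. In a seat, its centre is 32 above the board's origin, with 3 of play either way across
- tray1_c (a point): A loose channel lying open-up (web on the table) on the left of the bench: dark wooden U-section channel (flat web, a flange along each long edge), 58 wide (own x) x 140 long (own y) x 40 high, walls 5, about 80 g; point = its centre, 20 above its underside; own z up as it lies. Seated, its centre is 32 above the board's origin
- tray2_c (a point): A loose channel lying open-up (web on the table) on the left of the bench: dark wooden U-section channel (flat web, a flange along each long edge), 58 wide (own x) x 140 long (own y) x 40 high, walls 5, about 80 g; point = its centre, 20 above its underside; own z up as it lies. Seated, its centre is 32 above the board's origin
- cap1_c (a point): A loose channel lying open-down (web on top) on the left of the bench (one of two may be absent): dark wooden U-section channel (flat web, a flange along each long edge), 58 wide (own x) x 140 long (own y) x 40 high, walls 5, about 80 g; point = its centre, 20 above its underside; own z up as it lies. Bridging a gap, its flanges standing on the webs inside both neighbours, its centre is 37 above the board's origin; up to 6 off the gap's middle fits
- cap2_c (a point): A loose channel lying open-down (web on top) on the left of the bench (one of two may be absent): dark wooden U-section channel (flat web, a flange along each long edge), 58 wide (own x) x 140 long (own y) x 40 high, walls 5, about 80 g; point = its centre, 20 above its underside; own z up as it lies. Bridging a gap, its flanges standing on the webs inside both neighbours, its centre is 37 above the board's origin; up to 6 off the gap's middle fits
- slice1: Bystander to be left alone: log slice 48 across, 26 high; origin at its underside.
- slice2: Bystander to be left alone: log slice 42 across, 30 high; origin at its underside.
- slice3: Bystander to be left alone: log slice 54 across, 24 high; origin at its underside.
- glue: Bystander to be left alone: white glue bottle, 60 across, 150 tall; origin at its underside.
- sander: Bystander to be left alone: cork sanding block 65 x 110 x 28; origin at its underside.

How it is judged:
By the outcome, as a careful person would: the job done as asked, in the order asked, and still so for the second after the job is handed in, with the robot touching nothing.
Of seated1, seated2, seated3, seated4 only 2 to 2 are there at a start; the rules pass over those that are not, and their reading is None.
Of cap1, cap2 only 1 to 2 are there at a start; the rules pass over those that are not, and their reading is None.
At some moment in a run one of tray1, tray2, cap1, cap2 may be knocked a few centimetres aside while the robot is not near it.
Once in a run the grip may slacken for a moment while it holds something.
It also fails if it takes over 200 s, if anything falls off the work surface, if the arm or the gripper's body presses on something with over 40 N, if the wrist force passes 120 N, or if a joint passes its speed limit or range.

## Working session

There is one attempt and no reset: what is moved stays moved. The work goes in short steps, each a Python script; the robot and the scene stay as the last script left them, time stands still between calls to the robot, and variables do not carry over. Pictures are saved under pics/ and viewed, and the job is handed in when it is done.

```bash
ls; mkdir -p pics
python3 - <<'E'
from workcell import *
import cv2,numpy as np
for n in ["scene","side","wrist"]:
    c=camera(n); cv2.imwrite(f"pics/{n}0.png",c["image"]); np.savez(f"/tmp/{n}0.npz",**c)
    print(n,c["fx"],c["fy"],c["cx"],c["cy"],c["dist_coeffs"]); print(np.round(c["cam_to_world"],3))
print(read_state(),grip_point_offset)
E
```

```text
pics
scene 410.9370495353585 410.9370495353585 277.48457451657987 205.2949279817138 [-0.09884232  0.          0.          0.          0.        ]
[[ 6.600000e-01 -6.090000e-01  4.400000e-01  1.041365e+03]
 [ 7.510000e-01  5.410000e-01 -3.790000e-01 -4.756260e+02]
 [-7.000000e-03  5.800000e-01  8.140000e-01  1.088078e+03]
 [ 0.000000e+00  0.000000e+00  0.000000e+00  1.000000e+00]]
side 436.0603095096264 436.0603095096264 281.74432437311185 203.4644268220481 [-0.03801949  0.          0.          0.          0.        ]
[[-8.920000e-01  2.500000e-01 -3.760000e-01 -8.213000e+00]
 [-4.520000e-01 -5.130000e-01  7.300000e-01  1.024354e+03]
 [-1.100000e-02  8.210000e-01  5.710000e-01  8.964370e+02]
 [ 0.000000e+00  0.000000e+00  0.000000e+00  1.000000e+00]]
wrist 298.78573311540134 298.78573311540134 277.5054181176254 209.15465378713182 [-0.06624149  0.          0.          0.          0.        ]
[[ 1.00000e+00  0.00000e+00  1.00000e-03  6.25667e+02]
 [-1.00000e-03  9.65000e-01  2.64000e-01  6.67350e+01]
 [-1.00000e-03 -2.64000e-01  9.65000e-01  3.73609e+02]
 [ 0.00000e+00  0.00000e+00  0.0
[... 156 characters left out ...]
vel': array([-0.0002273 , -0.00276149, -0.00093743, -0.00019665,  0.00189283,
       -0.00179942, -0.00187731]), 'joint_efforts': array([ 4.00798544e-04, -9.27376485e+01,  1.98035471e+00, -3.70049715e+01,
        1.79930578e-02,  6.46477114e-03, -1.41420460e-05]), 'eef_pos': array([ 6.24728584e+02, -2.50396071e-02,  2.30850384e+02]), 'tool_rot': array([[ 9.99999583e-01,  7.93354483e-06, -9.13208539e-04],
       [ 7.87340815e-06, -9.99999998e-01, -6.58556494e-05],
       [-9.13209060e-04,  6.58484318e-05, -9.99999581e-01]]), 'ft_force': array([ 0.70731351, -1.02089214, -0.80389399]), 'torque': array([-0.00315707, -0.06678692, -0.0190102 ]), 'finger_gap': 85.50715237546754} -18.700000000000003
```

View pics/scene0.png

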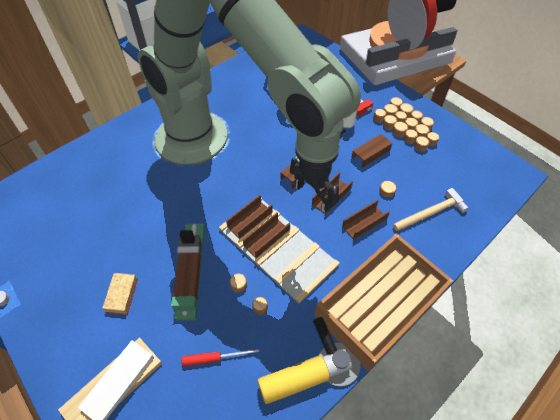

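View pics/side0.png

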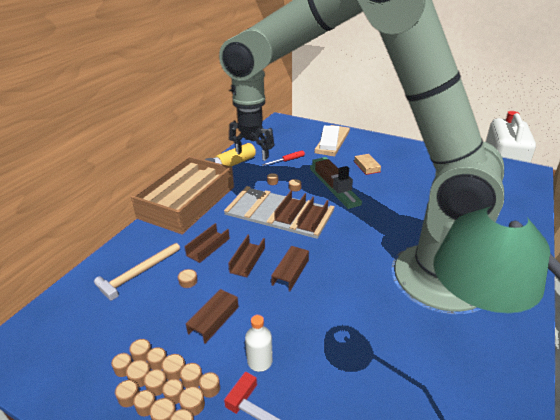

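View pics/wrist0.png

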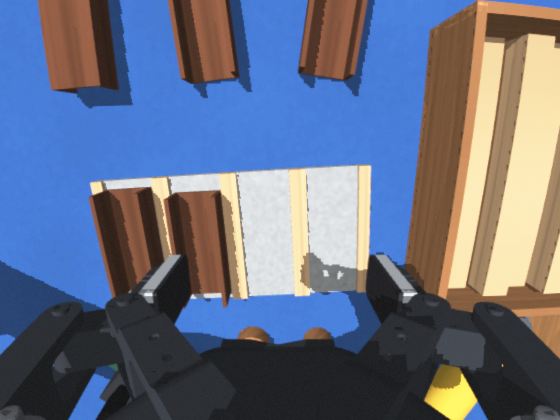

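```bash
cat > h.py <<'E'
import numpy as np,cv2
def cloud(c):
    K=np.array([[c["fx"],0,c["cx"]],[0,c["fy"],c["cy"]],[0,0,1.]])
    h,w=c["range_z"].shape
    u,v=np.meshgrid(np.arange(w),np.arange(h))
    p=cv2.undistortPoints(np.stack([u.ravel(),v.ravel()],1).astype(np.float64).reshape(-1,1,2),K,np.array(c["dist_coeffs"],float)).reshape(-1,2)
    z=c["range_z"].ravel().astype(float)
    P=np.stack([p[:,0]*z,-p[:,1]*z,-z],1)
    T=np.array(c["cam_to_world"])
    P=P@T[:3,:3].T+T[:3,3]
    P[z<=0]=np.nan
    return P, c["image"].reshape(-1,3)
def ortho(cs,x0=300,x1=900,y0=-350,y1=350,s=1.0,zmax=200):
    # image: right = -y , up = +x
    W=int((y1-y0)/s);H=int((x1-x0)/s)
    hm=np.full((H,W),np.nan);im=np.zeros((H,W,3),np.uint8)
    for c in cs:
        P,col=cloud(c)
        m=np.isfinite(P[:,0])&(P[:,2]<zmax)&(P[:,0]>x0)&(P[:,0]<x1)&(P[:,1]>y0)&(P[:,1]<y1)
        P=P[m];col=col[m]
        o=np.argsort(P[:,2]);P=P[o];col=col[o]
        r=np.clip(((x1-P[:,0])/s).astype(int),0,H-1);q=np.clip(((y1-P[:,1])/s).astype(int),0,W-1)
        for i in range(len(P)):
            a=hm[r[i],q[i]]
            if not a>P[i,2]: hm[r[i],q[i]]=P[i,2];im[r[i],q[i]]=col[i]
    return hm,im
E
python3 - <<'E'
from h import *
cs={n:dict(np.load(f"/tmp/{n}0.npz")) for n in ["scene","side","wrist"]}
for n in cs:
    P,_=cloud(cs[n]); z=P[:,2]; m=(abs(z)<15)&(P[:,0]>300)&(P[:,0]<900)&(abs(P[:,1])<400); print(n,m.sum(),np.median(z[m]),np.percentile(z[m],[10,90]))
    hm,im=ortho([cs[n]])
    v=np.nan_to_num(hm,nan=-20); v=np.clip((v+20)*2,0,255).astype(np.uint8)
    cv2.imwrite(f"pics/o_{n}.png",cv2.dilate(cv2.applyColorMap(v,cv2.COLORMAP_JET)*(~np.isnan(hm))[...,None].astype(np.uint8),np.ones((2,2))))
E
```

```text
scene 30365 -0.9838738249491144 [-4.19802021  9.26497625]
side 20188 -0.6096433885059014 [-3.337651    8.37488757]
wrist 98988 0.5725597529956303 [-0.62766139 11.98241591]
```

View pics/o_scene.png

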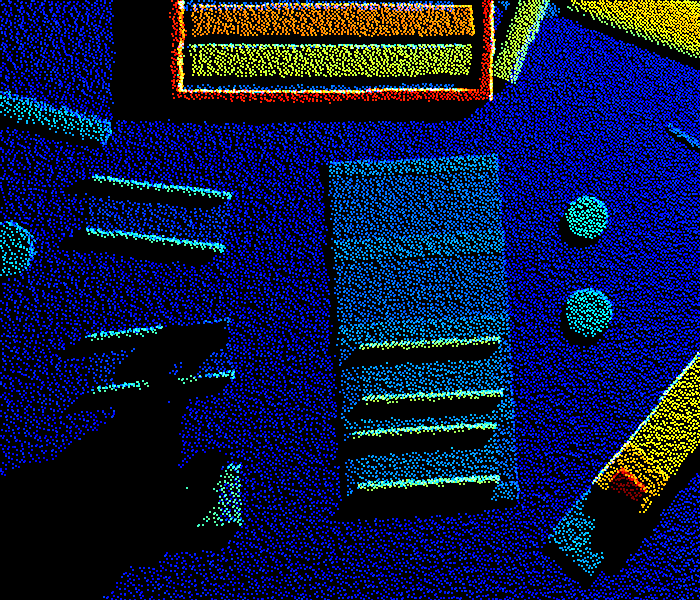

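View pics/o_side.png

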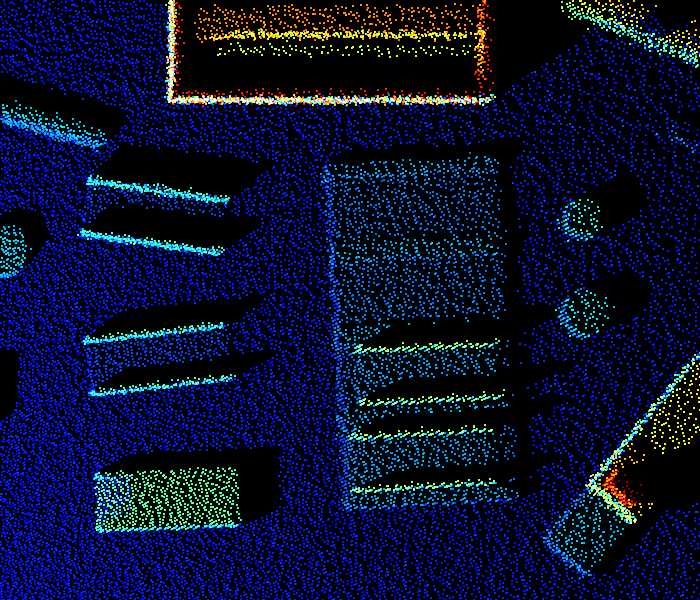

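View pics/o_wrist.png

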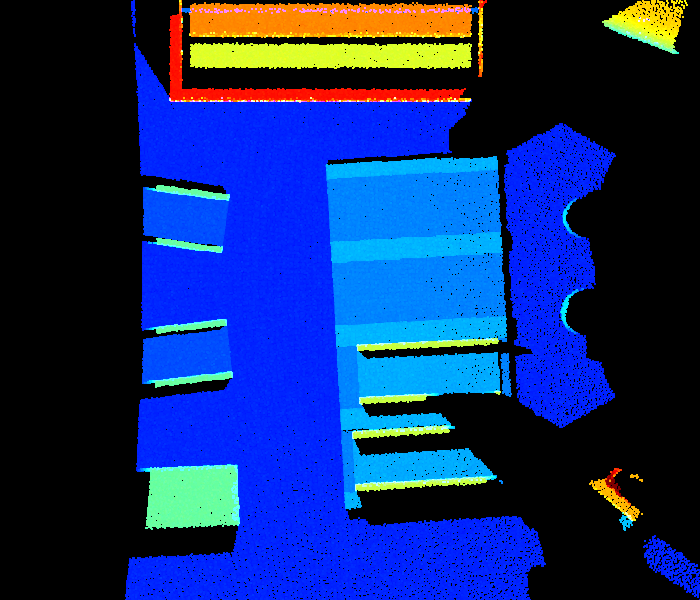

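Run:
```python
from h import *
cs={n:dict(np.load(f"/tmp/{n}0.npz")) for n in ["scene","side","wrist"]}
for n in ["scene","side"]:
    hm,im=ortho([cs[n]],200,900,-600,600,2.0,200)
    v=np.nan_to_num(hm,nan=-20); v=np.clip((v+20)*2,0,255).astype(np.uint8)
    cv2.imwrite(f"pics/p_{n}.png",cv2.dilate(cv2.applyColorMap(v,cv2.COLORMAP_JET)*(~np.isnan(hm))[...,None].astype(np.uint8),np.ones((2,2))))
```

```text
(no output)
```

View pics/p_scene.png

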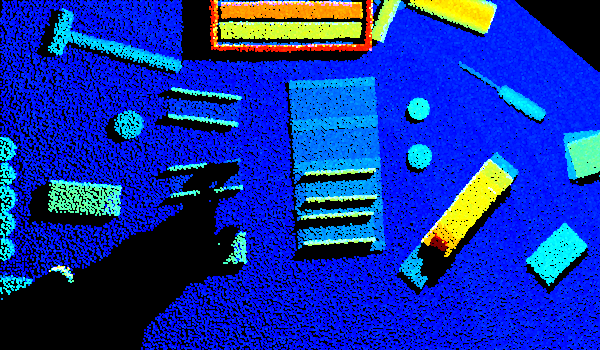

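View pics/p_side.png

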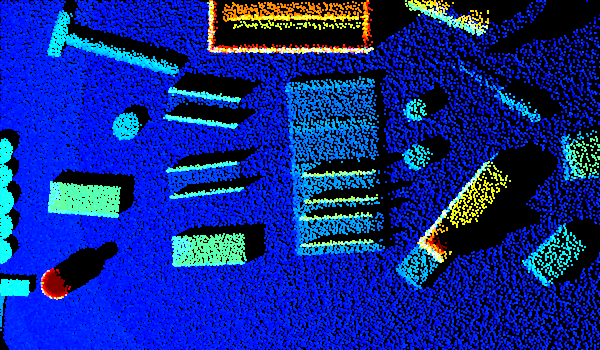

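```bash
cat >> h.py <<'E'
def rect(P,lo,hi,box,minn=40):
    x0,x1,y0,y1=box
    m=np.isfinite(P[:,0])&(P[:,2]>lo)&(P[:,2]<hi)&(P[:,0]>x0)&(P[:,0]<x1)&(P[:,1]>y0)&(P[:,1]<y1)
    Q=P[m]
    if len(Q)<minn: return None
    # largest cluster on 2mm raster with dilation
    g=np.zeros((int((x1-x0)/2)+2,int((y1-y0)/2)+2),np.uint8)
    i=((Q[:,0]-x0)/2).astype(int);j=((Q[:,1]-y0)/2).astype(int);g[i,j]=1
    return Q,g,i,j
def chan(P,box,lo=33,hi=47,dil=31):
    """fit 58x140 rectangles to rim/top points; returns list of (cx,cy,yaw_of_short_axis,w,l,n,z)"""
    r=rect(P,lo,hi,box)
    if r is None: return []
    Q,g,i,j=r
    from scipy import ndimage as nd
    g2=cv2.morphologyEx(g,cv2.MORPH_CLOSE,np.ones((dil,dil),np.uint8),borderType=cv2.BORDER_CONSTANT,borderValue=0) if False else cv2.dilate(g,np.ones((dil,dil),np.uint8))
    n,lab=cv2.connectedComponents(g2)
    out=[]
    for k in range(1,n):
        S=Q[lab[i,j]==k]
        # density filter
        if len(S)<60: continue
        from scipy.spatial import cKDTree
        S=S[[len(a)>=5 for a in cKDTree(S[:,:2]).query_ball_point(S[:,:2],6)]]
        if len(S)<60: continue
        (cx,cy),(w,l),a=cv2.minAreaRect(S[:,:2].astype(np.float32))
        a=np.deg2rad(a)
        if w>l: w,l=l,w; a+=np.pi/2
        a=(a+np.pi/2)%np.pi-np.pi/2   # direction of short side, world xy
        out.append((cx,cy,a,w,l,len(S),np.median(S[:,2])))
    return out
E
python3 - <<'E'
from h import *
np.set_printoptions(suppress=True,precision=2)
for n in ["scene","side","wrist"]:
    c=dict(np.load(f"/tmp/{n}0.npz")); P,_=cloud(c)
    print(n)
    for nm,box in dict(left=(320,800,80,560)).items():
        for o in chan(P,box,dil=9 if n!="x" else 31): print(nm,np.round(o,3))
    print("seated",[np.round(o,3) for o in chan(P,(380,600,-160,30),45,58,dil=9)])
    print("rack",[np.round(o,3) for o in chan(P,(370,780,-180,50),6,24,dil=9)])
    print("vise",[np.round(o,3) for o in chan(P,(300,620,-500,-180),52,63,dil=5)])
E
```

```text
scene
left [403.2  119.17   1.2   31.96  62.01 103.    38.13]
left [504.72 429.73  -0.09  58.7  138.66 458.    38.46]
left [661.53 195.37  -0.13   7.75 135.47  72.    37.54]
left [712.53 188.42  -0.13   8.12 135.83  75.    37.11]
seated [array([417.53, -78.54,   0.06,   6.56, 140.55,  91.  ,  49.09]), array([469.97, -75.3 ,   0.06,   6.39, 134.14,  82.  ,  49.71]), array([503.89, -83.84,   0.05,   8.12, 135.66, 102.  ,  49.42]), array([557.09, -79.68,   0.05,   7.51, 136.99,  93.  ,  49.32])]
rack [array([ 569.97,  -72.78,   -1.51,  172.82,  346.51, 4737.  ,   12.5 ])]
vise [array([ 486.57, -335.12,    0.85,   62.7 ,  201.88, 1117.  ,   58.39])]
side
left [400.66 183.98   0.03  60.2  142.83 695.    38.79]
left [501.65 432.31  -0.07  59.8  139.08 989.    38.57]
left [514.95 191.56   0.13   6.63 137.28  73.    37.92]
left [567.76 197.74   0.11   7.13 138.97  76.    38.21]
left [658.44 201.42  -0.13   7.74 134.25  96.    37.62]
left [710.04 195.75  -0.15   9.43 132.09  91.    37.97]
seated []
rack [array([ 566.55,  -67.68,   -1.51,  172.44,  345.01, 1797.  ,   13.94])]
vise [array([ 478.84, -317.35,    0.95,   58.67,  207.88,  114.  ,   58.87])]
wrist
left [ 403.55  158.8     0.04   60.41   93.31 4791.     40.18]
left [521.15 157.33   0.12   6.52  77.6  530.    39.83]
left [574.19 159.24   0.12   5.81  69.94 420.    40.09]
left [654.8  161.11  -0.13   5.87  64.9  357.    40.14]
left [707.72 158.14  -0.13   6.04  73.18 471.    39.96]
seated [array([416.54, -70.3 ,   0.06,   7.28, 129.7 , 765.  ,  51.48]), array([468.34, -50.38,   0.06,   6.67,  95.88, 570.  ,  51.65]), array([501.58, -42.96,   0.04,   6.48,  66.81, 383.  ,  51.71]), array([555.7 , -77.16,   0.05,   5.55, 140.42, 626.  ,  52.08])]
rack [array([  568.54,   -70.99,    -1.51,   171.11,   344.83, 26593.  ,
          13.48])]
vise []
```

```bash
cat >> h.py <<'E'
def Rz(a):  # tool down, tool x at yaw a
    c,s=np.cos(a),np.sin(a)
    return np.array([[c,s,0],[s,-c,0],[0,0,-1.]])
E
python3 - <<'E'
from h import *
from workcell import *
np.set_printoptions(suppress=True,precision=3)
# rack refine
c=dict(np.load("/tmp/wrist0.npz")); P,_=cloud(c)
best=None
m=np.isfinite(P[:,0])&(abs(P[:,0]-570)<190)&(abs(P[:,1]+71)<100)
Q=P[m]
for yaw in np.arange(0.03,0.09,0.002):
    d=Q[:,:2]-[568.5,-71]
    x=d@[np.cos(yaw),np.sin(yaw)]; y=d@[-np.sin(yaw),np.cos(yaw)]
    k=(x>20)&(abs(y)<75)&(Q[:,2]<24)
    b=np.round((x[k])*1).astype(int)-20; z=Q[k,2]
    n=np.bincount(b,minlength=170);s=np.bincount(b,z,minlength=170);s2=np.bincount(b,z*z,minlength=170)
    mu=s/np.maximum(n,1); var=(s2-n*mu*mu).sum()/n.sum()
    if best is None or var<best[0]: best=(var,yaw,mu)
print(best[:2]); print(np.round(best[2][50:165],1))
t=read_state()["time"]
movep([580,70,230],Rz(0)); print(read_state()["time"]-t)
c=camera("wrist"); np.savez("/tmp/w1.npz",**c); cv2.imwrite("pics/w1.png",c["image"])
P,_=cloud(c)
for o in chan(P,(320,800,90,560),dil=9): print(np.array(o))
E
```

```text
(np.float64(0.7438671233171021), np.float64(0.05400000000000002))
[12.3 12.2 12.3 12.2 12.6 17.  18.3 18.3 18.4 18.3 18.4 18.4 18.3 18.2
 18.3 18.2 18.2 18.2 18.3 18.3 18.3 18.4 18.4 18.3 18.3 14.9 12.2 12.4
 12.4 12.1 12.2 12.2 12.3 12.4 12.3 12.4 12.3 12.5 12.2 12.2 12.4 12.1
 12.3 12.3 12.3 12.3 12.2 12.3 12.3 12.4 12.1 12.3 12.1 12.2 12.2 12.4
 12.3 12.3 12.2 12.5 11.9 12.3 12.2 12.4 12.4 12.  12.1 12.3 12.4 12.
 12.1 12.2 12.3 12.3 12.2 12.2 12.2 12.2 12.2 12.4 12.3 12.2 12.3 12.2
 12.3 12.2 12.3 12.2 13.2 15.6 17.7 18.1 18.2 18.4 18.4 18.4 18.3 18.2
 18.4 18.2 18.3 18.2 17.8 17.6  0.   0.   0.   1.5  0.3  0.3  0.3  0.2
  0.2  0.1  0.3]
0.42499999999999993
[ 402.372  182.676    0.041   60.619  140.719 7418.      40.211]
[517.179 188.604   0.114   6.208 140.672 810.     40.036]
[569.635 194.226   0.114   5.572 140.107 682.     40.189]
[659.931 198.142  -0.138   6.326 138.562 836.     39.936]
[712.471 191.312  -0.134   7.143 140.655 962.     39.692]
[799.531 134.968  -0.001   0.978  89.083  73.     40.066]
```

View pics/w1.png

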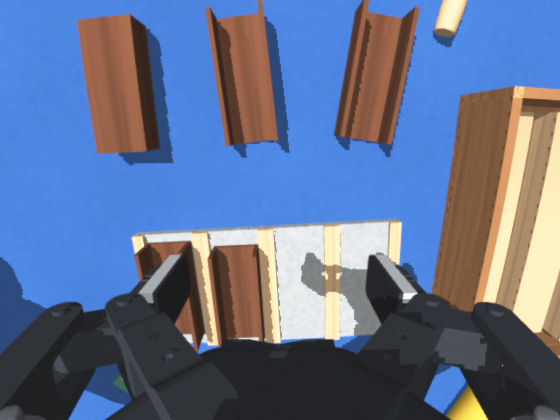

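```bash
cat > r.py <<'E'
from h import *
from workcell import *
np.set_printoptions(suppress=True,precision=2)
RC=np.array([569.5,-71.]); RY=0.054
def rk(x,y=0): return RC+x*np.array([np.cos(RY),np.sin(RY)])+y*np.array([-np.sin(RY),np.cos(RY)])
def st():
    s=read_state(); return f"t={s['time']:.1f} pos={np.round(s['eef_pos'],1)} gap={s['finger_gap']:.1f} F={np.round(s['ft_force'],1)}"
def look(nm,x,y,z=230,yaw=0):
    movep([x,y,z],Rz(yaw)); wait(0.2); c=camera("wrist"); np.savez(f"/tmp/{nm}.npz",**c); cv2.imwrite(f"pics/{nm}.png",c["image"]); return c
def pick(x,y,yaw,ztcp,zup=140):
    movep([x,y,zup],Rz(yaw)); 
    g=movel([x,y,ztcp],max_speed=120,guard=25); print("down",g,st())
    if g: return False
    clamp(); print("clamped",st())
    movel([x,y,zup],max_speed=120); print("up",st())
    return True
def place(x,y,yaw,ztcp,zup=140):
    movep([x,y,zup],Rz(yaw)); print("over",st())
    movel([x,y,ztcp+15],max_speed=120)
    g=movel([x,y,ztcp],max_speed=40,guard=12); print("placed",g,st())
    open_gripper(); print("open",st())
    movel([x,y,zup],max_speed=120)
E
python3 - <<'E'
from r import *
pick(686.2,194.7,-0.136,22)
x,y=rk(127); print(x,y)
place(x,y,RY,12+22+1)
c=look("w2",620,-20)
P,_=cloud(c)
for o in chan(P,(380,790,-180,50),46,58,dil=9)+chan(P,(320,800,90,560),dil=9): print(np.array(o))
E
```

```text
down False t=2.5 pos=[686.7 194.9  22.9] gap=85.1 F=[-0.3 -0.4  0.8]
clamped t=2.9 pos=[686.7 194.9  23. ] gap=56.8 F=[-0.8 -1.1  7.4]
up t=4.0 pos=[685.8 194.6 139.1] gap=56.2 F=[ 0.8  0.9 -1. ]
696.3148789909646 -64.14533250208409
over t=5.1 pos=[696.5 -62.  139.8] gap=56.2 F=[ 0.2  0.8 -1.4]
placed True t=6.4 pos=[696.2 -64.2  35. ] gap=56.2 F=[-3.1  0.4 10.3]
open t=6.8 pos=[695.8 -64.1  34.4] gap=85.3 F=[ 0.2 -0.2 -1. ]
[416.65 -75.88   0.06   7.13 139.79 844.    51.69]
[468.87 -57.75   0.06   6.68 111.5  664.    51.83]
[502.1  -52.57   0.06   6.15  86.23 473.    51.98]
[555.77 -76.99   0.04   5.59 139.8  641.    52.09]
[670.16 -65.26   0.05   5.21 139.24 609.    52.14]
[722.54 -62.37   0.06   6.04 139.74 637.    51.89]
[ 403.35  147.66    0.03   61.99   71.29 3758.     40.18]
[522.27 146.76   0.13   6.1   56.92 383.    39.86]
[575.26 148.6    0.11   5.71  48.86 288.    39.99]
```

View pics/w2.png

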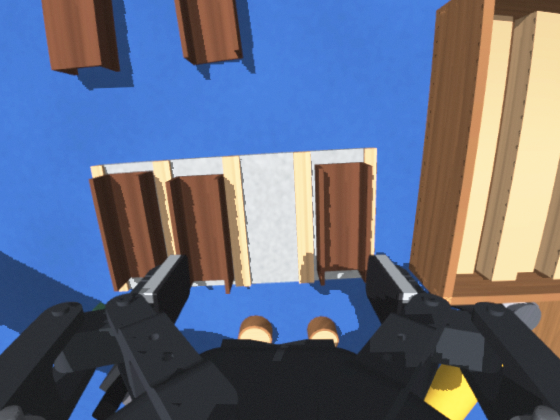

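Run:
```python
from r import *
c=look("w3",560,75); P,_=cloud(c)
L=[o for o in chan(P,(450,640,90,330),dil=9)]
for o in L: print(np.array(o))
assert len(L)==2
x=(L[0][0]+L[1][0])/2;y=(L[0][1]+L[1][1])/2;a=(L[0][2]+L[1][2])/2
assert abs(np.hypot(L[0][0]-L[1][0],L[0][1]-L[1][1])-53)<2.5
pick(x,y,a,27)
x,y=rk(43.2)
place(x,y,RY,12+27+1)
c=look("w4",620,-20)
P,_=cloud(c)
for o in chan(P,(380,790,-180,50),46,58,dil=9)+chan(P,(320,800,90,560),dil=9): print(np.array(o))
```

```text
[517.31 188.03   0.11   5.96 139.72 762.    40.08]
[569.9  194.29   0.12   5.2  139.95 720.    40.19]
down False t=11.1 pos=[544.1 191.3  27.7] gap=85.6 F=[0.5 1.1 0.6]
clamped t=11.5 pos=[543.9 191.2  27.9] gap=56.2 F=[-2.6 -1.1 12.4]
up t=12.6 pos=[543.2 191.  139.3] gap=56.3 F=[-0.1 -0.2  0.2]
over t=13.7 pos=[612.6 -66.6 139.8] gap=56.2 F=[1.  0.2 0.2]
placed True t=15.0 pos=[612.6 -68.7  40. ] gap=56.4 F=[-3.2 -0.4 10.6]
open t=15.4 pos=[612.3 -68.7  39.5] gap=85.1 F=[-0.4 -0.2  0.5]
[416.7  -75.93   0.05   7.08 139.89 843.    51.69]
[468.98 -57.91   0.06   6.61 111.59 658.    51.82]
[502.02 -52.92   0.04   6.2   87.31 473.    51.9 ]
[555.89 -77.07   0.05   5.96 140.02 633.    52.11]
[586.52 -70.08   0.05   5.34 139.77 588.    52.19]
[639.45 -66.53   0.05   5.13 138.56 537.    52.27]
[670.29 -65.31   0.05   5.6  139.11 594.    52.2 ]
[722.44 -62.41   0.05   5.85 139.71 632.    51.89]
[ 403.97  147.77    0.04   60.11   71.31 3756.     40.17]
```

View pics/w4.png

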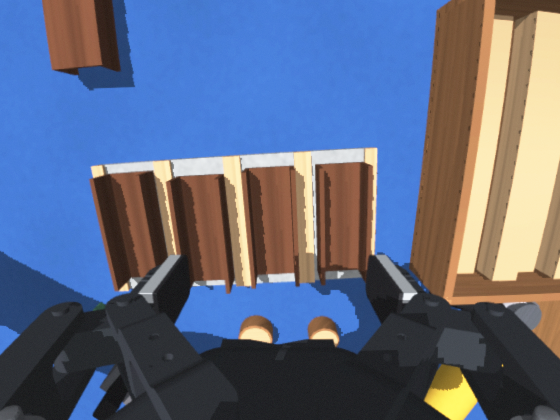

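Run:
```python
from r import *
for k,(lx,ly,box,gx) in enumerate([(450,75,(330,480,90,330),-84.),(500,320,(430,580,340,540),86.3)]):
    c=look(f"w5{k}",lx,ly); P,_=cloud(c)
    L=chan(P,box,dil=9)
    for o in L: print(np.array(o))
    assert len(L)==1 and abs(L[0][3]-59)<3.5 and abs(L[0][4]-140)<3
    x,y,a=L[0][:3]
    if not pick(x,y,a,27): break
    if read_state()["finger_gap"]<50: print("LOST");break
    x,y=rk(gx)
    place(x,y,RY,17+27+1)
c=look("w6",620,-20)
P,_=cloud(c)
for o in chan(P,(380,790,-180,50),48,62,dil=5)+chan(P,(320,800,90,560),dil=9): print(np.array(o))
```

```text
[ 402.27  182.89    0.04   58.8   141.05 7678.     40.23]
down False t=19.9 pos=[402.6 183.   27.5] gap=85.3 F=[-0.3 -0.7  0.2]
clamped t=20.3 pos=[402.6 183.   27.8] gap=56.2 F=[-3.3 -1.  16.9]
up t=21.4 pos=[402.  182.7 139.4] gap=56.0 F=[ 0.6 -0.2 -0.4]
over t=22.4 pos=[485.6 -74.1 139.8] gap=56.0 F=[ 0.5  0.9 -0.6]
placed True t=23.7 pos=[485.6 -75.6  44.9] gap=55.9 F=[-1.1  0.9 10.9]
open t=24.1 pos=[485.3 -75.5  44.6] gap=85.7 F=[ 0.  -0.3 -0.4]
[ 504.37  432.79   -0.08   58.84  141.17 7797.     40.2 ]
down False t=28.5 pos=[504.8 433.1  27.8] gap=85.5 F=[ 0.2 -1.   0.7]
clamped t=28.9 pos=[504.7 433.   28. ] gap=56.3 F=[-2.  -1.3 11.2]
up t=30.0 pos=[504.  432.5 139.1] gap=56.0 F=[ 0.9 -0.3 -0.1]
over t=31.9 pos=[655.8 -64.8 140. ] gap=55.8 F=[ 0.3  0.4 -0.6]
placed True t=33.1 pos=[655.6 -66.4  45. ] gap=56.2 F=[-1.4 -0.6  9.4]
open t=33.5 pos=[655.2 -66.4  44.5] gap=85.2 F=[0.  0.7 0. ]
[416.72 -75.84   0.05   7.94 139.79 721.    51.88]
[ 486.33  -73.88    0.05   59.82  145.25 4687.     57.21]
[555.73 -76.86   0.05   5.71 139.77 593.    52.11]
[586.58 -69.96   0.05   5.36 139.48 564.    52.28]
[ 656.33  -66.95    0.05   58.53  140.97 6194.     57.27]
[722.5  -62.36   0.05   6.06 139.29 572.    52.02]
```

View pics/w6.png

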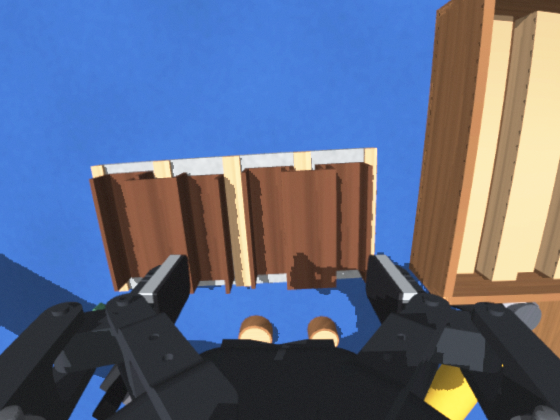

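Run:
```python
from r import *
c=look("v1",490,-440,240); P,_=cloud(c)
for lo,hi in [(52,63),(63,75),(100,120)]:
    for o in chan(P,(300,680,-520,-180),lo,hi,dil=5): print(lo,np.array(o))
hm,im=ortho([c],300,700,-560,-160,.8)
v=np.nan_to_num(hm,nan=-20); v=np.clip((v+20)*1.8,0,255).astype(np.uint8)
cv2.imwrite("pics/v1o.png",cv2.applyColorMap(v,cv2.COLORMAP_JET)*(~np.isnan(hm))[...,None].astype(np.uint8))
```

```text
52 [ 500.73 -348.04    0.86   62.49  159.55 8993.     60.01]
63 [ 419.71 -280.19   -0.71   55.06   60.97 2456.     68.91]
100 [ 413.64 -275.93   -0.73   20.32   35.64 1037.    113.53]
```

View pics/v1.png

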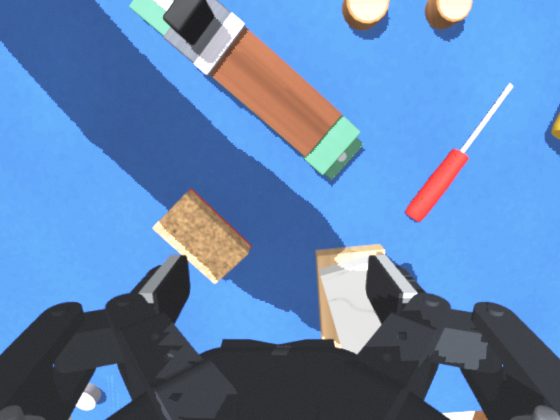

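View pics/v1o.png

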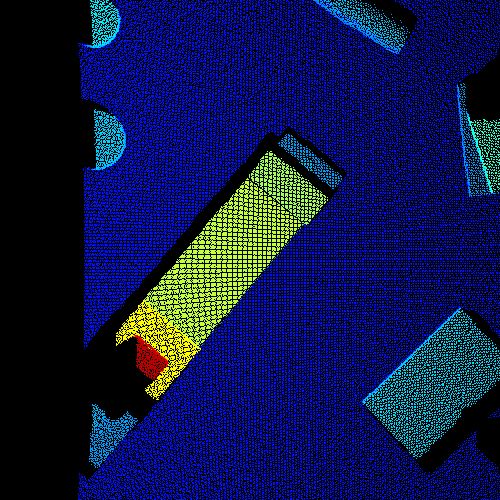

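Run:
```python
from r import *
c=dict(np.load("/tmp/v1.npz")); P,col=cloud(c)
h0=np.array([413.64,-275.93])
m=np.isfinite(P[:,0])&(P[:,0]>300)&(P[:,0]<680)&(P[:,1]>-520)&(P[:,1]<-180)
P=P[m]
# yaw by web long edges
W=P[(P[:,2]>58.2)&(P[:,2]<62)]
for yaw in (-.70,-.71,-.72,-.73):
    u=np.array([np.cos(yaw),np.sin(yaw)]);n=np.array([-u[1],u[0]])
    s=(W[:,:2]-h0)@u;t=(W[:,:2]-h0)@n
    e=[]
    for a in range(40,150,15):
        k=(s>a)&(s<a+15); e.append(np.percentile(t[k],[1,99]) if k.sum()>30 else [np.nan]*2)
    e=np.array(e); print(yaw,np.round(e.T,1),"s",np.percentile(s,[1,99]))
    for lo,hi in ((53,58),(66,72),(112,116)):
        k=(P[:,2]>lo)&(P[:,2]<hi); print(lo,np.percentile((P[k,:2]-h0)@u,[1,99]),np.percentile((P[k,:2]-h0)@n,[1,99]))
```

```text
-0.7 [[-26.8 -26.5 -27.2 -26.6 -26.6 -26.7 -26.7 -26.8]
 [ 30.   30.   30.   30.2  30.2  30.4  29.8  29.9]] s [ 34.66 161.89]
53 [164.46 191.93] [-30.03  30.29]
66 [-18.37  34.31] [-28.88  29.97]
112 [-9.41  9.33] [-16.69  13.43]
-0.71 [[-26.3 -25.9 -26.4 -25.8 -25.5 -25.5 -25.4 -25.2]
 [ 30.5  30.5  30.8  31.1  31.2  31.7  31.2  31.4]] s [ 34.66 161.86]
53 [164.36 192.  ] [-28.27  32.11]
66 [-18.14  34.27] [-28.83  30.14]
112 [-9.36  9.35] [-16.68  13.51]
-0.72 [[-25.8 -25.3 -25.6 -24.8 -24.5 -24.2 -24.  -23.6]
 [ 30.9  31.3  31.6  31.9  32.3  33.   32.6  32.9]] s [ 34.61 161.82]
53 [164.19 192.07] [-26.48  33.79]
66 [-17.9   34.28] [-28.74  30.3 ]
112 [-9.28  9.38] [-16.69  13.58]
-0.73 [[-25.4 -24.6 -24.9 -23.9 -23.4 -23.  -22.7 -22. ]
 [ 31.4  32.   32.4  32.8  33.4  34.2  34.   34.3]] s [ 34.61 161.74]
53 [163.93 192.19] [-24.71  35.67]
66 [-17.67  34.4 ] [-28.74  30.51]
112 [-9.2   9.42] [-16.66  13.66]
```

```bash
cat >> r.py <<'E'
VY=-0.70; U=np.array([np.cos(VY),np.sin(VY)]); N=np.array([-U[1],U[0]]); H0=np.array([413.64,-275.93])
def vp(s,t=1.5): return H0+s*U+t*N
E
python3 - <<'E'
from r import *
x,y=vp(0); print(inverse_kinematics([x,y,180],Rz(VY)))
movep([x,y,180],Rz(VY)); print(st())
g=movel([x,y,86],max_speed=100,guard=15); print(g,st())
if not g:
    clamp(); print(st())
    x,y=vp(-57.5)
    g=movel([x,y,86],max_speed=40,guard=35); print(g,st())
    wait(0.3); open_gripper(); print(st())
    p=read_state()["eef_pos"]; movel([p[0],p[1],180],max_speed=120)
    c=look("v2",490,-440,240); P,_=cloud(c)
    for lo,hi in [(52,63),(63,75),(100,120)]:
        for o in chan(P,(300,680,-520,-180),lo,hi,dil=5): print(lo,np.array(o))
    c=camera("scene"); cv2.imwrite("pics/v2s.png",c["image"])
E
```

```text
[ 0.48  0.39 -0.02  1.98  0.01  0.77 -0.24]
t=37.9 pos=[ 415.5 -275.4  180.5] gap=85.5 F=[ 0.2 -1.3 -1. ]
False t=39.0 pos=[ 414.9 -275.    86.5] gap=85.7 F=[-0.3  0.3 -0.1]
t=39.6 pos=[ 414.6 -274.7   86.2] gap=19.4 F=[-1.9  1.5  7.4]
False t=41.2 pos=[ 371.1 -238.    86.2] gap=19.6 F=[ 2.4 -2.9  6.1]
t=42.1 pos=[ 370.6 -237.7   86. ] gap=85.6 F=[0.8 0.3 0.3]
52 [ 496.13 -345.08    0.87   62.05  170.23 9606.     60.02]
63 [ 372.31 -267.28    1.54   34.48   68.09 1393.     68.83]
```

View pics/v2.png

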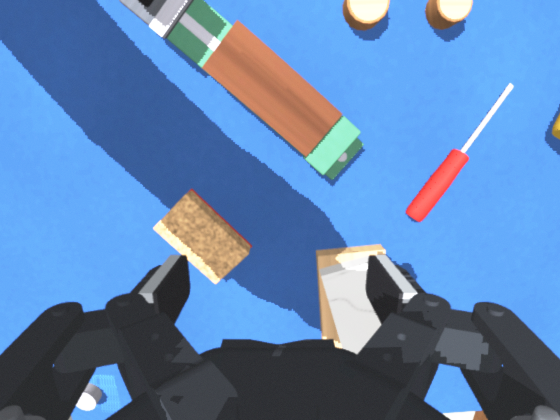

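View pics/v2s.png

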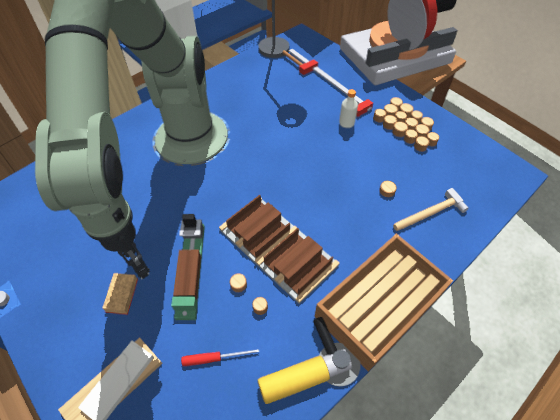

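Run:
```python
from r import *
c=dict(np.load("/tmp/v2.npz")); P,_=cloud(c)
m=np.isfinite(P[:,0])&(P[:,0]>300)&(P[:,0]<680)&(P[:,1]>-520)&(P[:,1]<-180)&(P[:,2]>58.3)&(P[:,2]<62)
W=P[m]; s=(W[:,:2]-H0)@U; t=(W[:,:2]-H0)@N
k=(s>0)&(s<180); print(np.percentile(s[k],[.5,99.5]),np.percentile(t[k],[.5,99.5]))
s0,s1=np.percentile(s[k],[.3,99.7]); sc=(s0+s1)/2; tc=np.mean(np.percentile(t[k],[.5,99.5]))
assert abs(s1-s0-140)<5
x,y=vp(sc,tc); print(sc,tc,x,y)
pick(x,y,VY+np.pi/2,47,zup=160)
if read_state()["finger_gap"]>50:
    x,y=rk(1.3); place(x,y,RY,-3+47+1,zup=150)
c=look("w7",620,-20)
P,_=cloud(c)
for o in chan(P,(380,790,-180,50),48,62,dil=3)+chan(P,(380,790,-180,50),55.5,62,dil=3): print(np.array(o))
```

```text
[ 23.75 162.54] [-27.08  30.4 ]
93.1793355121291 1.6628929827042231 485.9787518542535 -334.68592531585716
down False t=46.1 pos=[ 486.4 -335.    47.7] gap=85.1 F=[ 0.2 -0.2  0.2]
clamped t=46.5 pos=[ 486.2 -334.9   48. ] gap=55.9 F=[-2.5  2.  11.1]
up t=47.6 pos=[ 485.6 -334.5  159.3] gap=56.4 F=[-0.4  0.4 -1.6]
over t=48.7 pos=[570.6 -72.  149.8] gap=55.7 F=[ 0.7 -0.5 -0.7]
placed True t=50.0 pos=[570.8 -70.9  45. ] gap=55.9 F=[-2.4 -0.1 12.7]
open t=50.4 pos=[570.5 -70.9  44.5] gap=85.3 F=[-0.6  0.3  0.1]
[416.67 -76.31   0.05   7.38 140.48 727.    51.83]
[ 486.29  -73.71    0.05   59.86  144.45 4695.     57.21]
[ 571.14  -73.08    0.06   58.67  146.07 6198.     57.28]
[ 656.12  -66.8     0.05   58.35  140.71 6203.     57.29]
[722.55 -62.54   0.05   5.81 139.97 573.    52.04]
[ 486.25  -75.77    0.05   59.57  140.35 4353.     57.28]
[ 570.95  -70.3     0.05   58.64  140.48 6066.     57.3 ]
[ 656.15  -67.05    0.05   58.31  140.2  6127.     57.3 ]
```

View pics/w7.png

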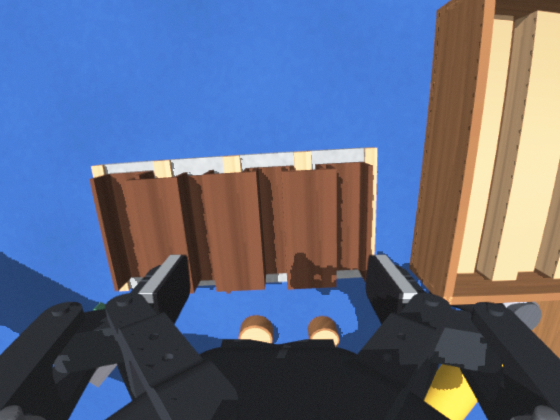

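Run:
```python
from r import *
x,y=vp(-57); movep([x,y,180],Rz(VY))
g=movel([x,y,86],max_speed=100,guard=15); print(g,st())
if not g:
    clamp(); print(st())
    x,y=vp(-5); g=movel([x,y,86],max_speed=60,guard=30); print(g,st())
    x,y=vp(8); g=movel([x,y,86],max_speed=20,guard=20); print(g,st())
    open_gripper(); print(st())
    p=read_state()["eef_pos"]; print("s",(p[:2]-H0)@U); movel([p[0],p[1],180],max_speed=120)
    c=look("v3",490,-440,240); P,_=cloud(c)
    for lo,hi in [(63,75),(100,120)]:
        for o in chan(P,(300,680,-520,-180),lo,hi,dil=5): print(lo,np.array(o))
    k=np.isfinite(P[:,0])&(P[:,2]>66)&(P[:,2]<72)&(P[:,0]>300)&(P[:,0]<680)&(P[:,1]>-520)&(P[:,1]<-180); print(np.percentile((P[k,:2]-H0)@U,[1,99]))
```

```text
False t=54.6 pos=[ 371.3 -238.2   86.4] gap=85.5 F=[-0.2  0.5  1.2]
t=55.2 pos=[ 371.1 -238.1   86.2] gap=19.1 F=[-0.8  1.7  7.7]
False t=56.2 pos=[ 410.9 -271.8   86.2] gap=19.3 F=[-0.5 -1.3  6.1]
True t=56.6 pos=[ 414.5 -274.8   86.3] gap=19.2 F=[-3.1  3.1 12.1]
t=57.3 pos=[ 414.4 -274.7   85.9] gap=85.4 F=[ 0.2 -0.8  0.2]
s -0.20064604149817722
63 [ 420.5  -280.99   -0.71   54.98   60.75 2456.     68.9 ]
100 [ 414.64 -276.74   -0.7    20.09   35.64 1090.    113.56]
[-17.1   35.54]
```

View pics/v3.png

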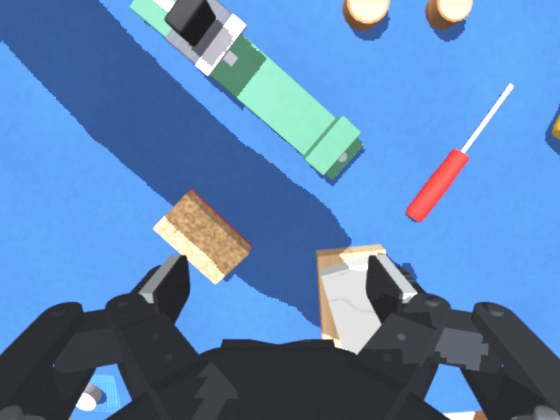

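Run:
```python
from r import *
x,y=vp(0); movep([x,y,180],Rz(VY))
g=movel([x,y,86],max_speed=100,guard=15)
clamp(); print(g,st())
x,y=vp(6); g=movel([x,y,86],max_speed=20,guard=30); print(g,st())
open_gripper(); p=read_state()["eef_pos"]; print("s",(p[:2]-H0)@U); movel([p[0],p[1],180],max_speed=120)
c=look("v4",490,-440,240); P,_=cloud(c)
k=np.isfinite(P[:,0])&(P[:,2]>66)&(P[:,2]<72)&(P[:,0]>300)&(P[:,0]<680)&(P[:,1]>-520)&(P[:,1]<-180); print(np.percentile((P[k,:2]-H0)@U,[1,99]))
c=look("w8",620,-20,260); P,_=cloud(c)
for o in chan(P,(380,790,-180,50),55.5,62,dil=3): print(np.array(o))
for n in ("scene","side"): cv2.imwrite(f"pics/f_{n}.png",camera(n)["image"])
print(st())
```

```text
False t=61.8 pos=[ 414.5 -274.7   86.2] gap=19.3 F=[-1.1  1.9  7.6]
True t=62.0 pos=[ 414.5 -274.7   86.3] gap=18.9 F=[-2.3  3.3 12.7]
s -0.2813079196508041
[-17.23  35.5 ]
[ 486.42  -75.49    0.06   59.33  140.21 4183.     57.29]
[ 570.96  -70.13    0.06   58.78  140.03 5157.     57.34]
[ 656.26  -66.96    0.05   58.43  139.76 5183.     57.33]
t=66.7 pos=[620.  -20.4 259.9] gap=85.6 F=[-0.1 -0.7 -0.5]
```

View pics/f_side.png

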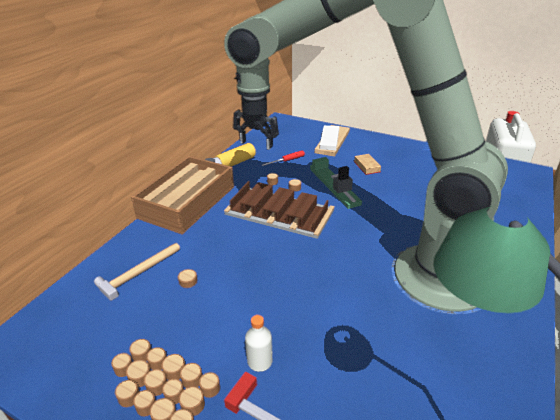

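View pics/f_scene.png

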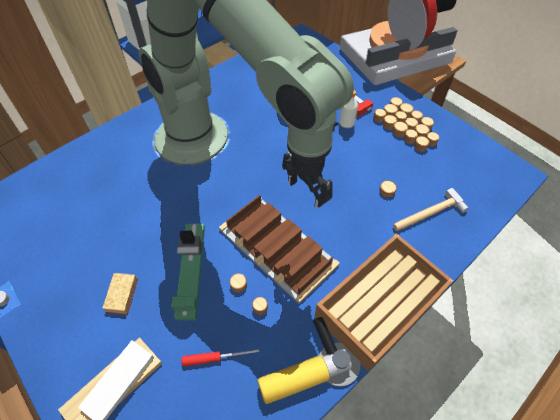

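```bash
python3 -c "
from workcell import *
print(finish_job())"
```

```text
the job is handed in; nothing more can be done
None
```

The job is done and handed in at about 67 s of robot time. Nothing was dropped, and no grasp had to be repeated.

- **Stack:** I put the two open-up channels in the empty seats. The two loose open-down channels went over the outer gaps. After pulling the jaw about 57 mm open, I took out the vise channel and put it over the middle gap.
- **Stack check:** In the last wrist view all three bridging tops read 57.3 mm above the table (57 expected). Their angles match the board to about 0.01 rad, and they sit within about 3 mm of the gap middles. When last measured, the rims of all four seated channels were at about 52 mm, as expected, and parallel to the board.
- **Seat play:** One channel that was already in its seat stands about 2 mm off the seat's middle. It was like that at the start, and I left it.
- **Jaw:** I pushed it shut until the force guard stopped the arm. A second push gave no movement. The lip ended about 1 mm further in than at the start, when the channel was still clamped. I read that as fully shut, but it is a camera measurement, since there is no direct reading of the jaw.
- **Bystanders:** They look unmoved in the final scene and side pictures. I compared these by eye only.

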